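Shut down the bandsaw bench at its switch board

TASK

Shut the bandsaw bench down with light fingertip pushes on its switch board: push the saw switch's red paddle fully down flush to stop the saw, let the dust extractor run on for at least three seconds to clear the duct, then press the raised end of the extractor's blue rocker fully down to switch it off, and last of all push the red mushroom emergency stop fully down so that it stays in. Push gently, switch in that order only, pick nothing up, and leave the jigsaw, the glue bottle and the sanding block where they are.

Things in the scene. Friction and masses are not known exactly. Their poses are not given: they have to be found in the camera images.
- switch_board: Plywood panel 160 x 460 x 18 mm screwed flat to the bench; its position and yaw change. Origin at the centre of its underside, on the bench; x points across it away from the robot (at yaw 0), y along it. Three switch boxes are screwed on top in a row along y, about 140 mm apart, in any order, all facing the same way as the board. A grey trunking 30 mm wide, its top 43 mm above the bench, runs along the far edge.
- saw_switch: Black box 90 (x) x 76 (y) x 42 mm high carrying the red paddle. Origin at the centre of its underside, 18 mm above the bench; axes as the board's. Fixed.
- paddle_spot (a point): Where to push the saw's red paddle: on its top face, midway across, 14 mm in from its free edge; moves with the paddle (z is the face normal). The paddle is a red plate 84 long x 60 wide x 6 mm, with a yellow key near the hinge, hinged at its far (+x) edge 70 mm beyond this spot; the free edge is on the near (-x) side. When on, the spot is about 92 mm above the bench; when fully down about 72 mm.
- saw_paddle (a joint): Angle of the paddle, rad: 0 = fully down, flush with its box, saw off; up to 0.32 = raised, saw on. Starts at 0.26 to 0.32. It stays where it is left; moves at about 2 N at the spot.
- extractor_switch: White box 76 (x) x 72 (y) x 44 mm high carrying the blue rocker. Origin at the centre of its underside, 18 mm above the bench; axes as the board's. Fixed.
- rocker_spot (a point): Where to press the extractor's blue rocker: on the top face of its near (-x) half, 21 mm from the pivot and 9 mm in from the near edge; moves with the rocker (z is the face normal). The rocker is a blue plate 60 (x) x 50 (y) mm pivoting about its middle; when on, this near end stands raised, the spot about 75 mm above the bench; when off the near end is down, the spot about 69 mm. A white ring marks this near (off) half, a white bar the far (on) half.
- extractor_rocker (a joint): Angle of the rocker, rad: -0.14 = on (near end raised, as at the start), +0.14 = off (near end fully down). It stays where it is left; moves at about 2 N at the spot, more if pushed closer to the pivot.
- stop_box: Yellow box 72 x 72 x 50 mm high carrying the emergency stop. Origin at the centre of its underside, 18 mm above the bench; axes as the board's. Fixed.
- stop_spot (a point): Centre of the top of the red mushroom head, 40 mm in diameter; moves with it. About 97 mm above the bench when out, 90 mm when locked down.
- stop_button (a joint): How far the mushroom head is pushed in, m: 0 = out (at the start), 0.007 = fully down. It stays where it is left; moves at about 4 N.
- sanding_block: Bystander: loose cork sanding block 60 x 110 x 40 mm high on the bench, between the robot and the board. Origin at the centre of its underside, long side along y.
- glue_bottle: Bystander: loose white glue bottle with an orange cap, 56 mm in diameter, 140 mm tall, standing on the bench between the robot and the board. Origin at the centre of its underside, z up the bottle.
- jigsaw: Bystander: loose red cordless jigsaw lying on its side on the bench beyond the right end of the board, about 260 (x) x 250 (y) x 66 mm high, blade towards -y. Origin on the bench below its middle.

How it is judged:
On the way, in this order (a step that is already met when the one before it is completed fails the run):
1. the saw is stopped (paddle down) and the extractor then runs on for at least 2.8 s, the emergency stop still out (value of joint saw_paddle below 0.05 rad and value of joint extractor_rocker below -0.09 rad and value of joint stop_button below 0.002 m), for 2.8 s.
2. the extractor is switched off, the emergency stop still out (value of joint saw_paddle below 0.05 rad and value of joint extractor_rocker above 0.09 rad and value of joint stop_button below 0.002 m), for 0.1 s.
3. the emergency stop is pushed in (value of joint stop_button above 0.0055 m), for 0.1 s.
At the end, for the whole second after the job is handed in: Paddle down (within 0.05 rad of flush), rocker switched over to off (above 0.09 of 0.14 rad), mushroom head in by at least 5.5 of its 7 mm; sanding block, bottle and jigsaw within 15 mm of where they started and the bottle upright (value of joint saw_paddle below 0.05 rad and value of joint extractor_rocker above 0.09 rad and value of joint stop_button above 0.0055 m and distance of each of sanding_block, glue_bottle, jigsaw from where it was at the start of the episode below 0.015 m and angle between glue_bottle's own z axis and vertical below 0.2 rad); the robot touches nothing.
It fails at once if the extractor leaves its on position while the saw is on (value of joint saw_paddle above 0.1 rad and value of joint extractor_rocker above -0.05 rad).
It fails at once if the emergency stop is pushed while the saw or the extractor is on (value of joint stop_button above 0.003 m and (value of joint saw_paddle above 0.1 rad or value of joint extractor_rocker below 0.05 rad)).
It fails at once if a switch or its box is pushed harder than 30 N (contact force between any of the arm, the fingers and saw_switch above 30 N or contact force between any of the arm, the fingers and extractor_switch above 30 N or contact force between any of the arm, the fingers and stop_box above 30 N).
It fails at once if a bystander is moved, lifted or tipped (distance of any of sanding_block, glue_bottle, jigsaw from where it was at the start of the episode above 0.015 m or angle between glue_bottle's own z axis and vertical above 0.2 rad).
It also fails if it takes over 51 s, if anything falls off the work surface, if the arm or the gripper's body presses on something with over 40 N, if the wrist force passes 120 N, or if a joint passes its speed limit or range.

ROBOT

A 6-joint arm with a two-finger parallel gripper is mounted at the origin on the work surface. World frame = base frame: x ahead of the robot, y to its left, z up, the work surface at z = 0. Lengths are in m, angles in rad, forces in N, time in s.
With the tool pointing down it reaches from about 0.35 to 0.85 m from the base axis. Payload 8.1 kg.
Tool frame: the origin (TCP) lies at the very end of the fingers, on their centre line; the grasp point (between the pads) lies 19 mm behind it (robot.grip_depth is the distance from the TCP to the grasp point, in m); z points along the fingers, y is the line along which they close (so a half turn about z gives the same grasp; the last joint's range is limited). The gripper opens to 93 mm and grips with 3 to 60 N. Pads are 15 mm wide; open, the fingers measure 128 mm over their backs; the gripper's body (75 mm by 188 mm) begins 65 mm behind the grasp point.
Start: joints at [1.05, 0.13, 1.488, -0, 1.523, -0.085], TCP at [0.253, 0.544, 0.219] pointing down, gripper open.
Joint ranges: [-2.96, 2.96], [-0.89, 2.26], [0.02, 2.5], [-1.34, 4.48], [0, 2.73], [-2.66, 2.66]. Speed limits (rad/s): [2.39, 2.39, 2.79, 3.14, 3.14, 3.14].

INTERFACE

Orientations are given as a rotation vector (axis times angle).
In Python, from plant import robot gives the robot as it stands. The module is installed in compiled form; this text tells all that it offers.
- The arm moves only by the shell command python3 -m jog 'ROWS' [FORCE]. ROWS is JSON, a list that holds one entry, the list of rows, each a list of 7 numbers: the turn, a rotation vector about the tool's x, y, z in degrees, then the shift along the tool's x, y, z in cm, then the finger opening in cm, from 0 to 9.3. A call has 1 to 5 rows; each row shifts and turns the commanded pose from where the row before left it, along the tool's axes as they then stand; what a row does not reach is not made up. A row lasts 1/12 s, in which the tool goes at most 41.7 mm and 7.16 degrees, less where a joint would pass 70% of its speed; a pose out of reach is approached as far as the arm can. A call is refused whole if a number of a shift passes 4.17 or a number of a turn 7.16, either way. A call with a gripper value outside its range is refused whole. The fingers move at their own pace and stop on an object; FORCE is the grip in N (left out, the last holds). Time passes only in rows, so rows that do not move let the fingers close. It gives the time, the measured TCP pose, the force and the opening at its end, in the units of the state.
- robot.read_state(): the state, without advancing time (a new reading comes with each control period).
- robot.read_camera(name): name is "side" or "top"; returns a dict with "img" (480x640x3 uint8, red, green, blue), "fx", "fy", "cx", "cy" (pixels), "k1" (the pictures are not rectified: a ray, as slopes to the right and down, at radius r is drawn at 1 + k1 r^2 times it, then the intrinsics apply), "extrinsics" (4x4, takes a point from camera to world coordinates). Camera axes: x right, y up, looking along -z (the intrinsics and any distortion apply to the point x, -y, -z); pixel columns grow to the right and rows downward; lengths in m; the calibration is good to about 2 mm. A picture is of the moment at which its call begins. There is no depth.
- robot.close_job(): hands the job in, once; it reports no verdict.
Trained networks look in a picture, given as the dict that the camera call returned (one of the last four; its "shot" number tells which), for a name from the list of things; names that differ only in an ending like _2 or _b are one class to them, and where a whole thing is asked for, a point or a joint stands for the part that bears it (a point fixed in the world has none). Each returns a list of dicts, best first, with "confidence" (0 to 1); they miss things now and then, are a little off and sometimes report something else, mostly with a low value. They report only what shows in the picture. A call takes as long as a camera call.
- robot.masks_of(picture, label): "pixels" (480x640 bool, what is visible of it) and "point" ([column, row] in pixels, amid what is visible of it).
- robot.pinpoint(picture, label): "point" ([column, row] in pixels: a listed point, or the origin of a listed thing).
The state is a dict: "t": time; "q": joint angles; "dq": joint speeds; "joint_torque": joint torques, N m; "tool_pos": TCP position; "orientation": TCP orientation; "force": force on the tool from outside, world axes, zero at the start; "wrist_torque": the same for the moment, N m; "opening": finger opening in m.
Only numpy, scipy, OpenCV 4.12 (cv2) and the standard library are available. Lean on these libraries where they do the work, as an engineer would, in place of code of your own. Each camera call takes 0.05 s, during which the arm holds its last target. There are 200 camera calls.

## Working session

There is one attempt and no reset: what is moved stays moved. The work goes in short steps, Python scripts to look and compute and a shell command to move; the robot and the scene stay as the last step left them, time stands still between calls to the robot, and variables do not carry over. Pictures are saved under pics/ and viewed, on a budget of 10 in all, crops included, one or two more only if the job needs it, and the job is handed in when it is done.

```bash
mkdir -p pics; cat > h.py <<'E'
import numpy as np, cv2
from plant import robot
from scipy.spatial.transform import Rotation as R
def ray(c,p):
    d=np.array([(p[0]-c["cx"])/c["fx"],(p[1]-c["cy"])/c["fy"]]);u=d.copy()
    for _ in range(20): u=d/(1+c["k1"]*(u@u))
    E=np.array(c["extrinsics"]); v=E[:3,:3]@np.array([u[0],-u[1],-1]); return E[:3,3],v
def atz(c,p,z):
    o,v=ray(c,p); return o+v*(z-o[2])/v[2]
def tri(a,b):
    (o1,v1),(o2,v2)=a,b; s=np.linalg.lstsq(np.c_[v1,-v2],o2-o1,rcond=None)[0]
    p,q=o1+s[0]*v1,o2+s[1]*v2; return (p+q)/2,np.linalg.norm(p-q)
def st():
    s=robot.read_state(); print("t",round(s["t"],2),"pos",np.round(s["tool_pos"],4),"R",np.round(R.from_rotvec(s["orientation"]).as_matrix(),3).tolist(),"F",np.round(s["force"],1),"op",s["opening"]); return s
E
python3 - <<'E'
from h import *
st()
c={n:robot.read_camera(n) for n in("side","top")}
for n in c: cv2.imwrite(f"pics/{n}0.png",c[n]["img"][:,:,::-1])
Z=dict(switch_board=0,saw_switch=.018,paddle_spot=.092,extractor_switch=.018,rocker_spot=.075,stop_box=.018,stop_spot=.097,sanding_block=0,glue_bottle=0,jigsaw=0)
for k,z in Z.items():
    r={}
    for n in c:
        d=robot.pinpoint(c[n],k)
        if d: r[n]=d[0]["point"]; print(k,n,np.round(r[n]),round(d[0]["confidence"],2),"atz",np.round(atz(c[n],r[n],z),3))
    if len(r)==2: print("   tri",*[np.round(x,4) for x in tri(ray(c["side"],r["side"]),ray(c["top"],r["top"]))])
E
```

```text
t 0.0 pos [0.253  0.5434 0.2176] R [[-0.907, 0.422, -0.001], [0.422, 0.907, -0.002], [0.0, -0.002, -1.0]] F [-0.6  0.6  1. ] op 0.09289883624659837
switch_board side [344. 263.] 0.9 atz [ 0.551 -0.111  0.   ]
switch_board top [314. 222.] 0.96 atz [ 0.558 -0.105  0.   ]
   tri [ 0.554  -0.1074 -0.0009] 0.0089
saw_switch side [344. 259.] 0.86 atz [ 0.553 -0.118  0.018]
saw_switch top [317. 227.] 0.84 atz [ 0.541 -0.114  0.018]
   tri [ 0.5454 -0.1117  0.0105] 0.0087
paddle_spot side [330. 229.] 0.8 atz [ 0.511 -0.109  0.092]
paddle_spot top [320. 235.] 0.75 atz [ 0.511 -0.125  0.092]
   tri [ 0.5136 -0.1232  0.1009] 0.0071
extractor_switch side [334. 293.] 0.59 atz [ 0.581 -0.246  0.018]
extractor_switch top [364. 213.] 0.88 atz [ 0.578 -0.244  0.018]
   tri [ 0.5796 -0.2436  0.0152] 0.0016
rocker_spot side [322. 272.] 0.76 atz [ 0.554 -0.249  0.075]
rocker_spot top [364. 217.] 0.74 atz [ 0.56  -0.24   0.075]
   tri [ 0.5563 -0.2423  0.0712] 0.0095
stop_box side [352. 224.] 0.75 atz [0.512 0.037 0.018]
stop_box top [263. 240.] 0.64 atz [0.506 0.034 0.018]
   tri [0.509  0.0357 0.0176] 0.006
stop_spot side [356. 201.] 0.6 atz [0.523 0.03  0.097]
stop_spot top [263. 233.] 0.76 atz [0.516 0.027 0.097]
   tri [0.5194 0.029  0.0958] 0.0083
sanding_block side [274. 272.] 0.8 atz [ 0.406 -0.214  0.   ]
sanding_block top [353. 282.] 0.59 atz [ 0.389 -0.214  0.   ]
   tri [ 0.3955 -0.2103 -0.0071] 0.0139
glue_bottle side [290. 232.] 0.72 atz [ 0.361 -0.043  0.   ]
glue_bottle top [291. 291.] 0.78 atz [ 0.365 -0.041  0.   ]
   tri [ 3.633e-01 -4.200e-02 -1.000e-04] 0.005
jigsaw side [228. 374.] 0.73 atz [ 0.477 -0.543  0.   ]
jigsaw top [472. 250.] 0.64 atz [ 0.476 -0.545  0.   ]
   tri [ 4.766e-01 -5.440e-01  5.000e-04] 0.0021
```

View pics/top0.png

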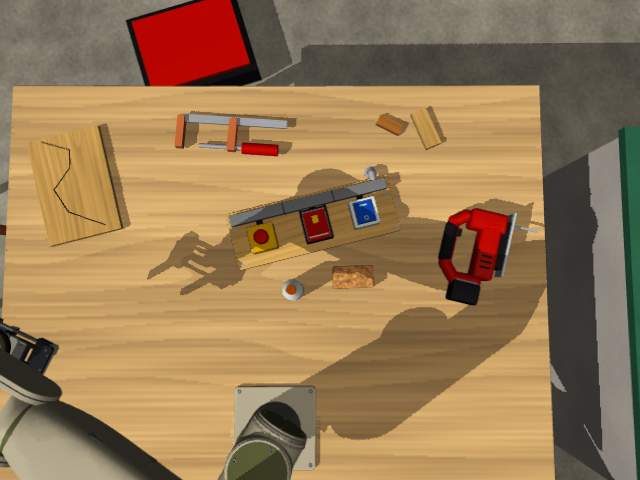

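View pics/side0.png

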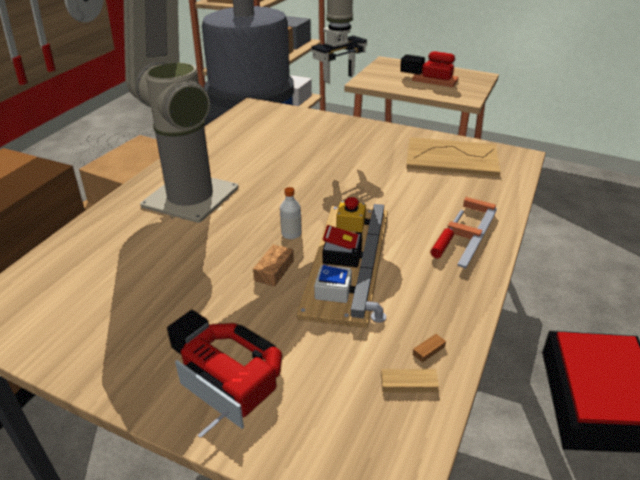

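The pictures match: in the top view the mushroom is at (262,237), the red paddle at (317,224) and the blue rocker at (364,212). I'll refine these with colour and the box geometry.

```bash
cat > m.py <<'E'
from h import *
c={n:robot.read_camera(n) for n in("side","top")}
def cen(n,kind,near,rad):
    h=cv2.cvtColor(c[n]["img"],cv2.COLOR_RGB2HSV); H,S,V=[h[:,:,i].astype(int) for i in range(3)]
    m={"red":((H<6)|(H>172))&(S>170)&(V>70),"blue":(H>95)&(H<130)&(S>110)&(V>70)}[kind]
    yy,xx=np.nonzero(m); k=np.hypot(xx-near[0],yy-near[1])<rad; pts=np.c_[xx,yy][k]
    return pts.mean(0),len(pts),pts
for nm,kind,t,s,z in(("mush","red",(262,237),(351,203),.093),("paddle","red",(317,224),(341,238),.088),("rocker","blue",(364,212),(333,276),.070)):
    pt,a,P=cen("top",kind,t,17); ps,b,_=cen("side",kind,s,16)
    r=cv2.minAreaRect(P.astype(np.float32)); box=np.array([atz(c["top"],q,z) for q in cv2.boxPoints(r)])
    print(nm,np.round(pt,1),a,np.round(ps,1),b,"top",np.round(atz(c["top"],pt,z),4),"side",np.round(atz(c["side"],ps,z),4),"tri",*[np.round(x,4) for x in tri(ray(c["side"],ps),ray(c["top"],pt))])
    print("   rectc",np.round(atz(c["top"],r[0],z),4),"corners",np.round(box[:,:2],3).tolist())
# grey trunking / board yaw
m=robot.masks_of(c["top"],"switch_board")[0]["pixels"]; yy,xx=np.nonzero(m)
r=cv2.minAreaRect(np.c_[xx,yy].astype(np.float32)); b=np.array([atz(c["top"],q,.018) for q in cv2.boxPoints(r)])
e=[b[1]-b[0],b[2]-b[1]]; print("board",np.round(b[:,:2],3).tolist(),[(round(np.linalg.norm(v),3),round(np.degrees(np.arctan2(v[1],v[0])),1)) for v in e],b.mean(0))
E
python3 m.py
```

```text
mush [260.6 236.4] 154 [351.1 202.3] 113 top [0.508  0.0325 0.093 ] side [0.5119 0.0254 0.093 ] tri [0.5087 0.0332 0.0877] 0.0003
   rectc [0.5078 0.0329 0.093 ] corners [[0.525, 0.05], [0.525, 0.016], [0.491, 0.016], [0.491, 0.05]]
paddle [316.1 224.5] 515 [341.1 237.9] 348 top [ 0.5397 -0.1131  0.088 ] side [ 0.5484 -0.1271  0.088 ] tri [ 0.5416 -0.1126  0.0765] 0.0013
   rectc [ 0.5392 -0.1126  0.088 ] corners [[0.57, -0.075], [0.584, -0.131], [0.509, -0.15], [0.495, -0.094]]
rocker [364.2 211. ] 388 [332.3 274.5] 361 top [ 0.5776 -0.2416  0.07  ] side [ 0.5764 -0.2437  0.07  ] tri [ 0.5768 -0.2422  0.0691] 0.0021
   rectc [ 0.5778 -0.2414  0.07  ] corners [[0.6, -0.21], [0.612, -0.259], [0.556, -0.272], [0.544, -0.224]]
board [[0.608, 0.151], [0.722, -0.298], [0.532, -0.343], [0.42, 0.101]] [(np.float64(0.463), np.float64(-75.8)), (np.float64(0.196), np.float64(-166.7))] [ 0.57045767 -0.09709749  0.018     ]
```

```bash
python3 -m jog '[[[0,0,-7,0,-4,0,0],[0,0,-7,0,-4,0,0],[0,0,-7,0,-4,0,0],[0,0,-7,0,-4,0,0],[0,0,-7,0,-4,0,0]]]' 20
```

```text
t: 1.67
tool_pos: [0.2146, 0.3491, 0.2182]
orientation: [0.287, -3.128, 0.0]
force: [0.9, -0.6, 0.5]
opening: 0.0644
```

```bash
python3 -m jog '[[[0,0,-3.7,-2.5,-3.3,0,0],[0,0,0,-2.5,-3.3,0,0],[0,0,0,-2.5,-3.3,0,0],[0,0,0,-2.5,-3.3,0,0],[0,0,0,-2.5,-3.3,0,0]]]'; python3 -m jog '[[[0,0,0,-1,-3.8,0,0],[0,0,0,-1,-3.8,0,0],[0,0,0,-1,-3.8,0,0],[0,0,0,-1,-3.8,0,0],[0,0,0,-1,-3.8,0,0]]]'
```

```text
t: 2.08
tool_pos: [0.3759, 0.2163, 0.2192]
orientation: [-0.376, 3.117, 0.001]
force: [-0.5, 0.2, 0.6]
opening: 0.0309
t: 2.5
tool_pos: [0.4689, 0.0432, 0.2189]
orientation: [-0.375, 3.118, 0.0]
force: [0.4, 1.2, 0.2]
opening: 0.0013
```

```bash
cat >go.py <<'E'
import sys
from h import *
s=st();M=R.from_rotvec(s["orientation"]).as_matrix()
T=dict(p=(.5155,-.1187),r=(.5566,-.2471),m=(.509,.032))
for k,v in T.items():
    d=np.array([*v,s["tool_pos"][2]])-s["tool_pos"]; print(k,"tool xy cm",np.round(M.T@d*100,2))
print("yaw err deg",104.1-np.degrees(np.arctan2(M[1,1],M[0,1])))
E
python3 go.py
```

```text
t 2.5 pos [0.4689 0.0432 0.2189] R [[-0.971, -0.237, 0.001], [-0.237, 0.971, 0.0], [-0.001, -0.0, -1.0]] F [0.4 1.2 0.2] op 0.0012887491761089183
p tool xy cm [ -0.68 -16.83   0.  ]
r tool xy cm [ -1.63 -30.28   0.  ]
m tool xy cm [-3.63 -2.04  0.  ]
yaw err deg 0.38175399538320676
```

```bash
python3 -m jog '[[[0,0,0,-0.15,-3.6,1,0],[0,0,0,-0.15,-3.6,1,0],[0,0,0,-0.15,-3.6,1.5,0],[0,0,0,-0.15,-3.6,2,0],[0,0,0,-0.1,-2.4,2.5,0]]]'; python3 -m jog '[[[0,0,0,0,0,1,0],[0,0,0,0,0,0,0],[0,0,0,0,0,0,0]]]'; python3 - <<'E'
import go
from h import *
c=robot.read_camera("side"); cv2.imwrite("pics/s1.png",cv2.resize(c["img"][150:330,230:470,::-1],(720,540),interpolation=2))
c=robot.read_camera("top"); cv2.imwrite("pics/t1.png",cv2.resize(c["img"][150:300,220:420,::-1],(720,540),interpolation=2))
E
```

```text
t: 2.92
tool_pos: [0.5166, -0.12, 0.1396]
orientation: [-0.373, 3.116, -0.004]
force: [0.5, -0.5, 0.0]
opening: 0.0007
t: 3.17
tool_pos: [0.5143, -0.1158, 0.1282]
orientation: [0.375, -3.118, -0.002]
force: [0.2, 0.1, 1.1]
opening: 0.0003
t 3.17 pos [ 0.5143 -0.1158  0.1282] R [[-0.972, -0.237, -0.002], [-0.237, 0.972, 0.001], [0.001, 0.001, -1.0]] F [0.2 0.1 1.1] op 0.0003333743770793044
p tool xy cm [-0.05 -0.31 -0.  ]
r tool xy cm [ -1.   -13.75  -0.02]
m tool xy cm [-2.99 14.49  0.02]
yaw err deg 0.3950084959584075
```

View pics/s1.png

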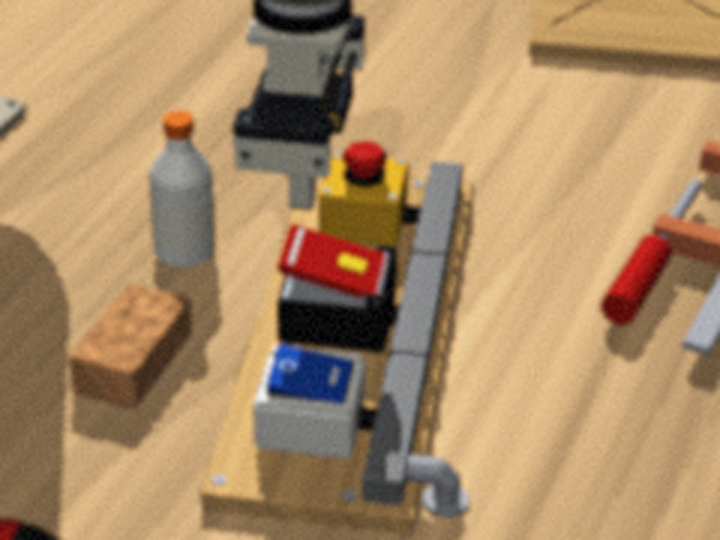

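The fingertip (crop 302,205) hangs above the paddle's near edge, as intended. Descending slowly.

```bash
python3 -m jog '[[[0,0,0,0,-0.3,0.8,0],[0,0,0,0,0,0.8,0],[0,0,0,0,0,0.8,0],[0,0,0,0,0,0.6,0],[0,0,0,0,0,0.3,0]]]'; python3 -m jog '[[[0,0,0,0,0,0.3,0],[0,0,0,0,0,0.3,0],[0,0,0,0,0,0.3,0],[0,0,0,0,0,0.3,0],[0,0,0,0,0,0.3,0]]]'
```

```text
t: 3.68
tool_pos: [0.5148, -0.1187, 0.094]
orientation: [0.376, -3.117, -0.001]
force: [0.4, -0.3, -0.6]
opening: 0.0006
t: 4.1
tool_pos: [0.5158, -0.1194, 0.0807]
orientation: [-0.375, 3.119, -0.0]
force: [-1.4, 0.3, 1.6]
opening: 0.0002
```

```bash
python3 -m jog '[[[0,0,0,0,0,0.2,0],[0,0,0,0,0,0.2,0],[0,0,0,0,0,0.2,0],[0,0,0,0,0,0.1,0],[0,0,0,0,0,0,0]]]'; python3 -m jog '[[[0,0,0,0,0,0.1,0],[0,0,0,0,0,0,0]]]'
```

```text
t: 4.52
tool_pos: [0.5156, -0.1193, 0.0734]
orientation: [0.375, -3.119, -0.0]
force: [-0.2, -0.5, -0.2]
opening: 0.0006
t: 4.68
tool_pos: [0.5157, -0.1192, 0.0726]
orientation: [-0.376, 3.119, 0.0]
force: [0.8, 0.8, 0.4]
opening: 0.0007
```

```bash
python3 -m jog '[[[0,0,0,0,0,0.1,0],[0,0,0,0,0,0,0]]]'; python3 -m jog '[[[0,0,0,0,0,0.05,0],[0,0,0,0,0,0,0]]]'
```

```text
t: 4.85
tool_pos: [0.5158, -0.1193, 0.0721]
orientation: [-0.376, 3.119, -0.0]
force: [-2.4, 1.1, 4.2]
opening: 0.0007
t: 5.02
tool_pos: [0.5158, -0.1193, 0.072]
orientation: [-0.376, 3.119, -0.0]
force: [-3.0, 0.2, 8.2]
opening: 0.0008
```

```bash
python3 -m jog '[[[0,0,0,0,0,-1,0],[0,0,0,0,0,-2,0],[0,0,0,0,0,-2,0],[0,0,0,-0.3,-3,0,0],[0,0,0,-0.3,-3.4,0,0]]]'; python3 -m jog '[[[0,0,0,-0.35,-3.5,0,0],[0,0,0,0,-3.4,0,0],[0,0,0,0,0,1,0],[0,0,0,0,0,0,0],[0,0,0,0,0,0,0]]]'; python3 - <<'E'
import go
from h import *
c=robot.read_camera("side"); cv2.imwrite("pics/s2.png",cv2.resize(c["img"][150:330,230:470,::-1],(720,540),interpolation=2))
E
```

```text
t: 5.43
tool_pos: [0.5384, -0.1797, 0.1239]
orientation: [-0.38, 3.115, -0.002]
force: [0.5, -0.5, 0.1]
opening: 0.0006
t: 5.85
tool_pos: [0.5556, -0.2455, 0.1102]
orientation: [0.374, -3.117, -0.003]
force: [0.1, -0.6, -0.2]
opening: 0.0007
t 5.85 pos [ 0.5556 -0.2455  0.1102] R [[-0.972, -0.237, -0.002], [-0.237, 0.972, 0.002], [0.002, 0.002, -1.0]] F [ 0.1 -0.6 -0.2] op 0.0007255703855298654
p tool xy cm [ 0.89 13.27  0.03]
r tool xy cm [-0.06 -0.18 -0.  ]
m tool xy cm [-2.04 28.07  0.05]
yaw err deg 0.4037405920380195
```

View pics/s2.png

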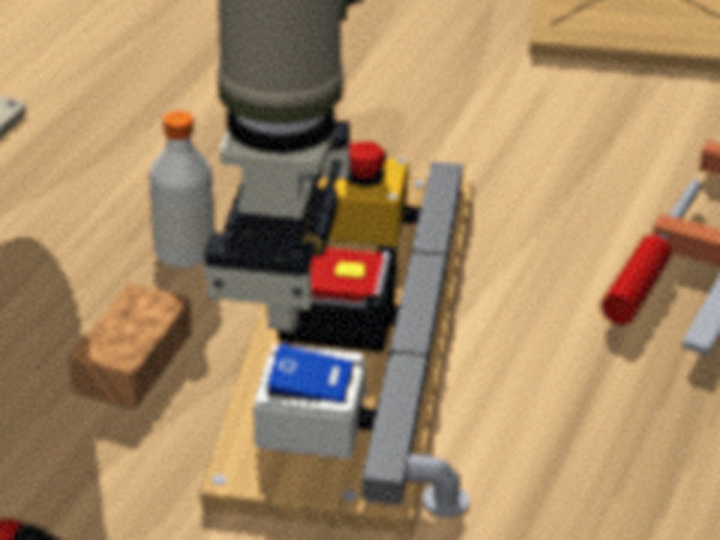

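The paddle now lies flat (crop 345,270), the rocker is still raised near end, and the fingertip is above its ring. Next I wait out the run-on.

```bash
python3 -m jog '[[[0,0,0,-0.05,-0.1,0,0],[0,0,0,0,0,0,0],[0,0,0,0,0,0,0],[0,0,0,0,0,0,0],[0,0,0,0,0,0,0]]]';for i in 1 2 3; do python3 -m jog '[[[0,0,0,0,0,0,0],[0,0,0,0,0,0,0],[0,0,0,0,0,0,0],[0,0,0,0,0,0,0],[0,0,0,0,0,0,0]]]' >/dev/null; done; python3 -m jog '[[[0,0,0,0,0,0.8,0],[0,0,0,0,0,0.8,0],[0,0,0,0,0,0.8,0],[0,0,0,0,0,0.3,0],[0,0,0,0,0,0,0]]]'
```

```text
t: 6.32
tool_pos: [0.5573, -0.2467, 0.1115]
orientation: [-0.376, 3.119, -0.0]
force: [-0.0, -0.5, 0.4]
opening: 0.0005
t: 7.98
tool_pos: [0.556, -0.2464, 0.082]
orientation: [0.375, -3.117, -0.003]
force: [0.0, 0.6, -0.8]
opening: 0.0007
```

Over 3 s have passed since the paddle went down (about 4.5 s), so I press the rocker.

```bash
python3 -m jog '[[[0,0,0,0,0,0.3,0],[0,0,0,0,0,0.3,0],[0,0,0,0,0,0.2,0],[0,0,0,0,0,0.1,0],[0,0,0,0,0,0,0]]]'; python3 -m jog '[[[0,0,0,0,0,0.1,0],[0,0,0,0,0,0.1,0],[0,0,0,0,0,0,0]]]'; python3 -m jog '[[[0,0,0,0,0,0.1,0],[0,0,0,0,0,0,0]]]'
```

```text
t: 8.4
tool_pos: [0.5572, -0.2472, 0.0751]
orientation: [0.375, -3.119, 0.0]
force: [-0.5, 0.0, -0.1]
opening: 0.0006
t: 8.65
tool_pos: [0.5572, -0.2472, 0.0732]
orientation: [-0.375, 3.119, -0.0]
force: [-1.2, -1.3, 0.6]
opening: 0.0003
t: 8.82
tool_pos: [0.5573, -0.2472, 0.0722]
orientation: [-0.376, 3.119, -0.0]
force: [-0.9, -0.0, 0.3]
opening: 0.0003
```

```bash
python3 -m jog '[[[0,0,0,0,0,0.1,0],[0,0,0,0,0,0.1,0],[0,0,0,0,0,0,0]]]'; python3 -m jog '[[[0,0,0,0,0,0.1,0],[0,0,0,0,0,0,0]]]'; python3 -m jog '[[[0,0,0,0,0,0.05,0],[0,0,0,0,0,0,0]]]'
```

```text
t: 9.07
tool_pos: [0.5571, -0.2473, 0.0704]
orientation: [0.375, -3.119, 0.001]
force: [-3.6, -1.1, 5.1]
opening: 0.0004
t: 9.23
tool_pos: [0.5572, -0.2474, 0.0702]
orientation: [0.375, -3.119, 0.001]
force: [-5.6, 0.9, 10.2]
opening: 0.0004
t: 9.4
tool_pos: [0.5572, -0.2474, 0.0701]
orientation: [-0.375, 3.119, -0.001]
force: [-6.7, 1.5, 14.0]
opening: 0.0003
```

```bash
python3 -m jog '[[[0,0,0,0,0,-1,0],[0,0,0,0,0,-2.5,0],[0,0,0,0,0,-3,0],[0,0,0,0,0,-1,0],[0,0,0,-0.3,3.5,0,0]]]'; python3 -m jog '[[[0,0,0,-0.3,3.5,0,0],[0,0,0,-0.3,3.5,0,0],[0,0,0,-0.3,3.5,0,0],[0,0,0,-0.3,3.5,0,0],[0,0,0,-0.3,3.5,0,0]]]';  python3 -m jog '[[[0,0,0,-0.15,3.5,0,0],[0,0,0,0,3.5,0,0],[0,0,0,0,0,0,0],[0,0,0,0,0,0,0]]]'; python3 - <<'E'
import go
from h import *
c=robot.read_camera("side"); cv2.imwrite("pics/s3.png",cv2.resize(c["img"][150:330,230:470,::-1],(720,540),interpolation=2))
E
```

```text
t: 9.82
tool_pos: [0.5546, -0.2175, 0.1483]
orientation: [-0.369, 3.113, -0.01]
force: [1.3, 0.7, -0.3]
opening: 0.0005
t: 10.23
tool_pos: [0.5243, -0.0371, 0.1434]
orientation: [-0.375, 3.119, 0.0]
force: [0.3, -0.4, -0.2]
opening: 0.0005
t: 10.57
tool_pos: [0.5093, 0.0313, 0.1435]
orientation: [-0.381, 3.118, 0.0]
force: [-0.9, -0.4, -0.1]
opening: 0.0006
t 10.57 pos [0.5093 0.0313 0.1435] R [[-0.971, -0.241, 0.0], [-0.241, 0.971, 0.0], [-0.0, 0.0, -1.0]] F [-0.9 -0.4 -0.1] op 0.0006383642609799453
p tool xy cm [  3.01 -14.71  -0.  ]
r tool xy cm [  2.12 -28.16  -0.  ]
m tool xy cm [0.02 0.08 0.  ]
yaw err deg 0.1657764523720715
```

View pics/s3.png

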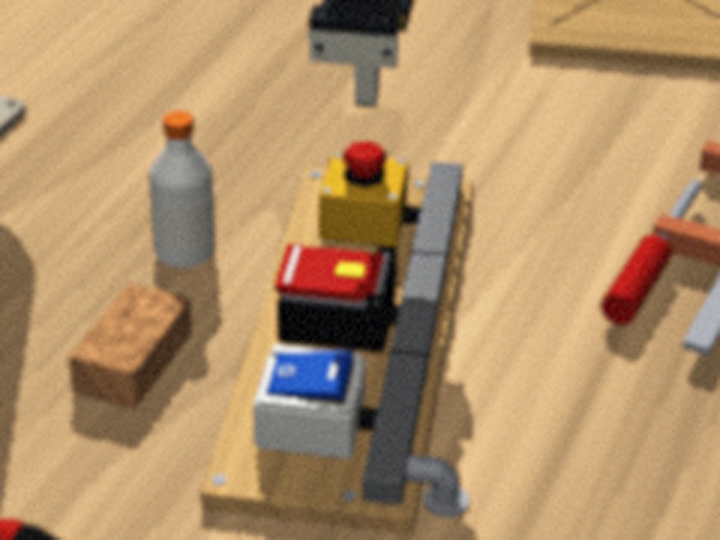

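The paddle is flush and the rocker's far end is now up, so the extractor is off. The fingertip (crop 367,100) is over the mushroom (365,155).

```bash
python3 -m jog '[[[0,0,0,0,0,1.2,0],[0,0,0,0,0,1.5,0],[0,0,0,0,0,1,0],[0,0,0,0,0,0.4,0],[0,0,0,0,0,0,0]]]'; python3 -m jog '[[[0,0,0,0,0,0.3,0],[0,0,0,0,0,0.2,0],[0,0,0,0,0,0.2,0],[0,0,0,0,0,0.2,0],[0,0,0,0,0,0,0]]]'; python3 -m jog '[[[0,0,0,0,0,0.1,0],[0,0,0,0,0,0,0]]]'
```

```text
t: 11.03
tool_pos: [0.5085, 0.0287, 0.1006]
orientation: [0.373, -3.116, -0.001]
force: [0.3, -0.4, -0.3]
opening: 0.0005
t: 11.45
tool_pos: [0.5102, 0.0294, 0.094]
orientation: [-0.375, 3.118, -0.001]
force: [-0.3, -1.4, 0.9]
opening: 0.0006
t: 11.62
tool_pos: [0.5102, 0.0294, 0.0931]
orientation: [-0.375, 3.118, -0.001]
force: [0.5, -1.6, 3.8]
opening: 0.0003
```

```bash
python3 -m jog '[[[0,0,0,0,0,0.15,0],[0,0,0,0,0,0.1,0],[0,0,0,0,0,0,0]]]'; python3 -m jog '[[[0,0,0,0,0,0.1,0],[0,0,0,0,0,0,0]]]'
```

```text
t: 11.87
tool_pos: [0.51, 0.0295, 0.0902]
orientation: [-0.375, 3.118, -0.0]
force: [1.2, -1.7, 3.4]
opening: 0.0003
t: 12.03
tool_pos: [0.5101, 0.0295, 0.0898]
orientation: [-0.375, 3.118, -0.0]
force: [-1.1, -1.3, 8.1]
opening: 0.0006
```

```bash
python3 -m jog '[[[0,0,0,0,0,0.05,0],[0,0,0,0,0,0,0],[0,0,0,0,0,0,0]]]'; python3 -m jog '[[[0,0,0,0,0,-1,0],[0,0,0,0,0,-3,0],[0,0,0,0,0,-3,0],[0,0,0,0,0,-3,0],[0,0,0,0,0,0,0]]]';  python3 -m jog '[[[0,0,0,0,3,0,0],[0,0,0,0,3,0,0],[0,0,0,0,3,0,0],[0,0,0,0,0,0,0],[0,0,0,0,0,0,0]]]'; python3 - <<'E'
from h import *
st()
c=robot.read_camera("side"); cv2.imwrite("pics/s4.png",cv2.resize(c["img"][150:330,230:470,::-1],(720,540),interpolation=2))
t=robot.read_camera("top")
for k in("sanding_block","glue_bottle","jigsaw"):
  d=robot.pinpoint(t,k); print(k,d and np.round(atz(t,d[0]["point"],0),3))
d,e=robot.pinpoint(t,"stop_spot"),robot.pinpoint(c,"stop_spot"); print(tri(ray(c,e[0]["point"]),ray(t,d[0]["point"])) if d and e else 0)
E
```

```text
t: 12.28
tool_pos: [0.5102, 0.0295, 0.0898]
orientation: [-0.376, 3.118, -0.0]
force: [-2.1, -1.4, 12.7]
opening: 0.0005
t: 12.7
tool_pos: [0.5126, 0.0298, 0.1954]
orientation: [-0.375, 3.11, -0.001]
force: [1.3, 0.8, 1.0]
opening: 0.0006
t: 13.12
tool_pos: [0.4874, 0.1183, 0.188]
orientation: [0.38, -3.117, -0.0]
force: [-0.2, -0.1, -0.7]
opening: 0.0003
t 13.12 pos [0.4874 0.1183 0.188 ] R [[-0.971, -0.24, -0.001], [-0.24, 0.971, 0.0], [0.001, 0.0, -1.0]] F [-0.2 -0.1 -0.7] op 0.000314243643874312
sanding_block [ 0.403 -0.211  0.   ]
glue_bottle [ 0.364 -0.048  0.   ]
jigsaw [ 0.48  -0.547  0.   ]
(array([0.51265784, 0.02735778, 0.0968689 ]), np.float64(0.008772263469191952))
```

View pics/s4.png

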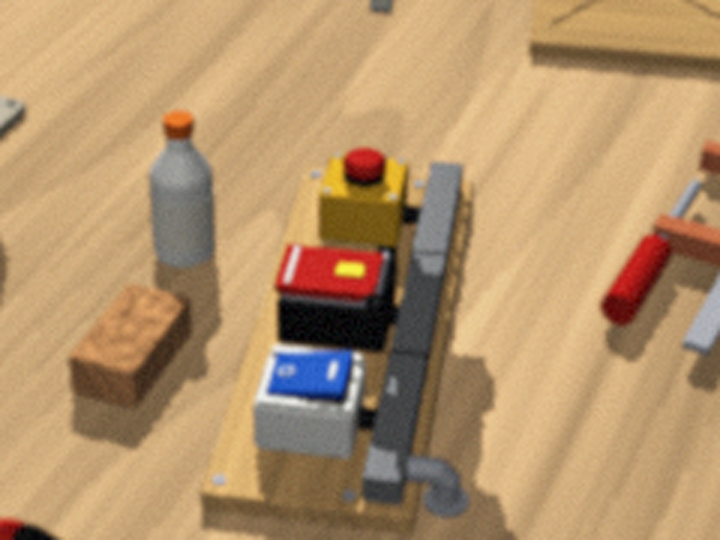

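The mushroom's top has dropped from crop row 142 to 150, so it is in. The paddle is flush, the rocker is off, and the bottle and block have not moved in the picture. Handing in.

```bash
python3 -c "
from plant import robot
print(robot.close_job())"
```

```text
the job is handed in; nothing more can be done
None
```

The bench is shut down in the required order, and I handed the job in at about 13 s; it gave no verdict.

| Step | When | Fingertip height at the stop | Peak force read |
|---|---|---|---|
| Saw paddle pushed flush | about 4.5 s (pushing ended 5.0 s) | 72 mm | 8 N |
| Extractor rocker pressed off | about 9 s, over 3 s after the saw stopped | 70 mm | 14 N vertical (about 16 N in all) |
| Emergency stop pushed in | about 12 s | 90 mm, its locked height | 13 N |

- **Final picture:** the paddle lies flush, the rocker's near end is down and the mushroom stays in. The arm is clear of everything.
- **Bystanders:** the bottle and sanding block look the same in the side pictures from before and after. The jigsaw is mostly outside those crops. The network put it within about 5 mm of its start, which is about its own scatter.
- **Checks that disagreed:**
  - The network put the sanding block about 14 mm from its first top-view reading. I took this as network error, because the side pictures show it unmoved and the arm never went near it.
  - The network's last height for the mushroom was 97 mm, which would mean it was still out. Its two camera rays missed each other by 9 mm, so I trusted the arm's stop at 90 mm and the visible drop of the head in the picture instead.

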